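# Set up the edge polisher and present a slate through its guard

## Robot

A 6-joint arm with a two-finger parallel gripper is mounted at the origin on the work surface. World frame = base frame: x ahead of the robot, y to its left, z up, the work surface at z = 0. Lengths are in mm, angles in rad, forces in N, time in s.
With the tool pointing down it reaches from about 275 to 825 mm from the base axis. Payload 5.2 kg.
Tool frame: the origin (TCP) lies at the very end of the fingers, on their centre line; the grasp point (between the pads) lies 19 mm behind it; z points along the fingers, y is the line along which they close (so a half turn about z gives the same grasp; the last joint's range is limited). The gripper opens to 93 mm and grips with 3 to 60 N. Pads are 15 mm wide; open, the fingers measure 128 mm over their backs; the gripper's body (75 mm by 188 mm) begins 65 mm behind the grasp point.
Start: joints at [1.142, 0.259, 1.535, -0, 1.348, -0.203], TCP at [123.114, 536.048, 218.653] pointing down, gripper open.
Joint ranges: [-3.14, 3.14], [-0.91, 2.08], [0.19, 2.58], [-1.22, 4.36], [0.22, 2.71], [-3.12, 3.12]. Speed limits (rad/s): [2.57, 2.57, 3.14, 3.14, 3.14, 3.14].

## Interface

Orientations are given as a rotation vector (axis times angle).
In Python, from bench import arm gives the robot as it stands. Calls block until the motion is done:
- arm.reach(position, orientation): joint-space move of the TCP to a pose.
- arm.servo_line(position, ori=None, vel=150): straight line of the TCP; ori=None keeps the orientation; vel is the mean speed in mm/s.
- arm.move_j(angles): joint-space move.
- arm.open_gripper() and arm.clamp(grasp_force=None): open the fingers fully, or close them until they stop; grasp_force is the grip in N (None keeps the last).
- arm.sleep(seconds).
- arm.ik(position, orientation): joint angles nearest the present ones, or None.
- arm.read_camera(name): name is "side" or "top"; returns a dict with "color" (384x512x3 uint8, red, green, blue), "range_z" (384x512 float32, mm along the optical axis (not along the pixel's ray), 0 where there is no reading), "fx", "fy", "cx", "cy" (pixels), "R" (3x3) and "t" (3): a world point X has camera coordinates R X + t. Camera axes: x right, y down, z forward; pixel columns grow to the right and rows downward; lengths in mm; the calibration is good to about 2 mm. A picture is of the moment at which its call begins.
A pose or a line that the arm cannot do raises arm.MotionError and nothing moves.
- arm.sign_off(): hands the job in; it is judged then, once.
Readings, each from a call of its own:
- arm.current_time(): time.
- arm.current_joint_pos(): joint angles.
- arm.current_qvel(): joint speeds.
- arm.current_tau(): joint torques, N m.
- arm.current_tool_pos(): TCP position.
- arm.current_orientation(): TCP orientation.
- arm.current_ft_force(): force on the tool from outside, world axes, zero at the start.
- arm.current_moment(): the same for the moment, N m.
- arm.current_width(): finger opening in mm.
- arm.current_grasp_force(): force on a finger pad.
Only numpy, scipy, OpenCV 4.12 (cv2) and the standard library are available. Lean on these libraries where they do the work, as an engineer would, in place of code of your own. Each camera call takes 0.05 s, during which the arm holds its last target. There are 200 camera calls.

## Task

Get the green slate ready for edge polishing: slide the brass collar over the polisher's upright spindle all the way down onto the disc and let go of it. Then take the green slate out of the rack, pass its lower edge down through the window slot in the yellow guard, and hold it there upright with the lower edge about a centimetre above the disc, not touching it. Finish while still holding the slate in the guard, and leave the other slates, the mallet and the chisel where they are.

Things in the scene. Friction and masses are not known exactly. Their poses are not given: they have to be found in the camera images.
- slot (a point): Centre of the window slot at the top face of the polisher's yellow guard plate, 130 mm above the bench, 42 mm above the disc's top face. z is up; the slot is 12 mm wide along x and 62 mm long along y (2 mm more than the slate each way), goes straight down through the 8 mm plate, with a 2 mm chamfer at the mouth. The plate reaches 38 mm towards -x, 28 mm towards +x, 106 mm towards +y and -y.
- machine: The polisher, fixed to the bench: grey base 240 x 240 x 72 mm with disc, spindle and yellow guard on top. Origin under the base's centre, on the spindle axis; z up, same axes as the slot, which lies 68 mm towards -x.
- spindle_top (a point): Top end of the polisher's upright steel spindle, 138 mm above the bench, 50 mm above the disc's top face, 68 mm towards +x from the slot; same axes as the slot. The spindle is 16 mm in diameter, its top 5 mm tapered to 10 mm. The guard's nearest edge is 40 mm away towards -x, 8 mm lower than this point; towards +x, +y and -y it is free above the disc.
- disc: The polisher's flat steel-grey disc, 200 mm in diameter, fixed (it does not turn); its top face is 88 mm above the bench. Origin on the spindle axis at bench height.
- collar_center (a point): Centre (half-way up, on its axis) of the loose brass collar, a ring 44 mm outside diameter, 19 mm bore, 30 mm high, about 0.22 kg; it lies flat on the open bench with its bore upright, so this point is 15 mm above the bench.
- collar: The brass collar again; origin at the centre of its underside.
- slate_center (a point): Centre of the green slate, 10 mm thick (its x), 60 mm wide (its y), 120 mm tall (its z, up), about 0.2 kg. It stands loose and upright in one of the rack's three slots; its underside is 6 mm above the bench, its top 126 mm.
- rack: Plywood rack, fixed, 200 (x) x 90 (y) x 30 mm high, origin at the centre of its underside; three slots 12.5 mm wide and 24 mm deep, 75 mm apart along x, one upright slate in each.
- slate: The green slate again; origin at the centre of its underside (60 mm below its centre).
- slate_grey_center (a point): Centre of the dark grey slate, same size, in another slot of the rack; leave alone.
- slate_purple_center (a point): Centre of the purple slate, same size, in another slot of the rack; leave alone.
- mallet: White round mallet standing on its 80 mm head, wooden handle up, 178 mm tall, on the far side of the bench; origin at the centre of its underside; leave alone.
- chisel: Steel chisel lying on the bench, 150 mm long along its x, 22 mm wide, 12 mm high; origin on its underside, 75 mm from either end; leave alone.
Mind the look-alikes: they are no part of the job. Of the things shaped like the collar, the brass one is meant.

How it is judged (in metres and radians):
On the way:
1. the brass collar is down on the disc around the spindle and let go (horizontal distance between collar_center and spindle_top below 0.003 m and z of collar_center in the frame of spindle_top between -0.039 and -0.032 m and angle between collar_center's own z axis and vertical below 0.1 rad and contact force between the fingers and collar below 0.2 N and linear speed of collar below 0.02 m/s), for 0.2 s.
At the end, for the whole second after the job is handed in: Collar flat on the disc around the spindle (within 3 mm), untouched; green slate held by the fingers, still, within 8 mm of the slot centre sideways, upright and in line with the slot within 0.12 rad, its lower edge 2 to 24 mm above the disc and not touching it (all of step 1 and z of slate_center in the frame of slot between 0.02 and 0.042 m and horizontal distance between slate_center and slot below 0.008 m and angle between slate_center's own z axis and vertical below 0.12 rad and angle between the x axis of slate_center and the x axis of slot, either way round below 0.12 rad and contact force between slate and disc below 0.3 N and contact force between the fingers and slate above 1 N and linear speed of slate below 0.02 m/s); the arm keeps its last pose, push and grip.
It fails at once if the slate grey is displaced by more than 30 mm (distance of slate_grey_center from where it was at the start of the episode above 0.03 m).
It fails at once if the slate purple is displaced by more than 30 mm (distance of slate_purple_center from where it was at the start of the episode above 0.03 m).
It fails at once if the mallet is displaced by more than 30 mm (distance of mallet from where it was at the start of the episode above 0.03 m).
It fails at once if the chisel is displaced by more than 30 mm (distance of chisel from where it was at the start of the episode above 0.03 m).
It also fails if it takes over 69 s, if anything falls off the work surface, if the arm or the gripper's body presses on something with over 40 N, if the wrist force passes 120 N, or if a joint passes its speed limit or range.

## Working session

There is one attempt and no reset: what is moved stays moved. The work goes in short steps, each a Python script; the robot and the scene stay as the last script left them, time stands still between calls to the robot, and variables do not carry over. Pictures are saved under pics/ and viewed, at most 10 in all, crops included, and the job is handed in when it is done.

```bash
mkdir -p pics; python3 - <<'E'
from bench import arm
import cv2,numpy as np
for n in("top","side"):
    c=arm.read_camera(n); cv2.imwrite(f"pics/{n}0.png",c["color"][...,::-1]); np.savez(f"{n}0.npz",**c)
    print(n,c["fx"],c["cx"],c["cy"],(-c["R"].T@c["t"]).round(),c["R"].round(2).tolist())
print(arm.current_orientation(),arm.current_time())
E
```

```text
top 489.62941715802214 261.5713161810138 194.1767544285998 [ 437.  -33. 1147.] [[-0.01, -1.0, -0.01], [-0.99, 0.01, -0.13], [0.13, 0.0, -0.99]]
side 458.4573295524757 255.45703840788025 192.50544354450267 [  80. -690.  861.] [[0.82, -0.57, 0.01], [-0.38, -0.57, -0.73], [0.42, 0.6, -0.68]]
[-3.53905512e-01 -3.12108763e+00  2.49495324e-03] 0.1
```

View pics/top0.png

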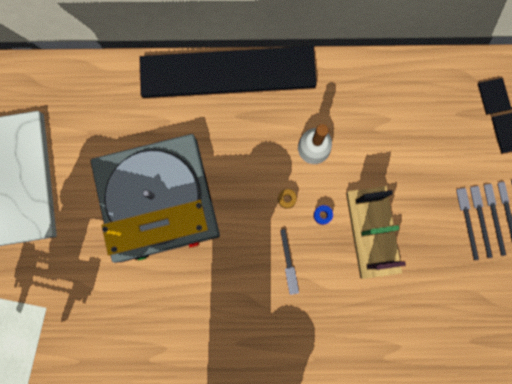

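View pics/side0.png

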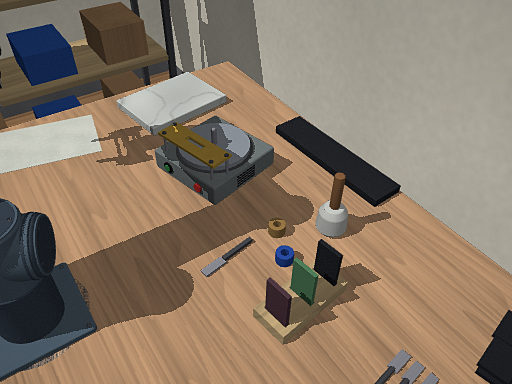

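Candidates: ring-shaped things are the brass collar, top (288,198) / side (277,228), and the blue ring, top (323,215) / side (284,256). I choose brass. Of the slates, green is top (380,231) / side (304,282), dark grey is (375,197)/(328,262) and purple is (386,265)/(279,302). I choose green. In the top view the spindle is at (149,194), the guard slot at (154,226), the chisel at (289,262) and the mallet at (316,145).

```bash
cat > h.py <<'E'
import numpy as np,cv2
def cloud(c):
    v,u=np.mgrid[:384,:512]; z=c["range_z"].astype(float)
    P=np.stack([(u-c["cx"])/c["fx"]*z,(v-c["cy"])/c["fy"]*z,z],-1)
    return (P-c["t"])@c["R"], z>0          # world
def plane(c,uv,h):
    uv=np.atleast_2d(uv).astype(float)
    d=np.c_[(uv[:,0]-c["cx"])/c["fx"],(uv[:,1]-c["cy"])/c["fy"],np.ones(len(uv))]@c["R"]
    o=-c["R"].T@c["t"]; return o+d*((h-o[2])/d[:,2])[:,None]
def hsv(c): return cv2.cvtColor(c["color"],cv2.COLOR_RGB2HSV)
def proj(c,X):
    p=c["R"]@np.array(X,float)+c["t"]; return p[0]/p[2]*c["fx"]+c["cx"],p[1]/p[2]*c["fy"]+c["cy"]
def rect(xy):
    return cv2.minAreaRect(np.float32(xy))
def boxm(b,sh=(384,512)):
    m=np.zeros(sh,bool); m[b[1]:b[3],b[0]:b[2]]=1; return m
E
python3 - <<'E'
from h import *
np.set_printoptions(precision=1,suppress=True)
T=dict(np.load("top0.npz"));S=dict(np.load("side0.npz"))
def zs(P,m): return np.percentile(P[m][:,2],[5,50,95])
B={"top":dict(col=(272,182,304,214),spin=(138,184,160,202),guard=(95,190,215,262),green=(355,215,405,245)),
   "side":dict(col=(262,215,292,242),spin=(200,120,225,150),guard=(155,115,235,170),green=(288,255,322,308))}
for n,c in(("top",T),("side",S)):
    P,ok=cloud(c);H=hsv(c);b=B[n]
    br=(H[...,0]>12)&(H[...,0]<30)&(H[...,1]>150)
    m=boxm(b["col"])&ok&(P[...,2]>25)&(P[...,2]<36)
    print(n,"collar",m.sum(),zs(P,m),cv2.minEnclosingCircle(np.float32(P[m][:,:2])),P[m].mean(0))
    m=boxm(b["guard"])&ok&(abs(P[...,2]-130)<8)&br
    print(" guard",m.sum(),zs(P,m),rect(P[m][:,:2]))
    g=m.astype(np.uint8)
    cs,hi=cv2.findContours(g,cv2.RETR_CCOMP,cv2.CHAIN_APPROX_NONE)
    for k,q in enumerate(cs):
        if hi[0][k][3]>=0 and len(q)>15:
            print("  hole",len(q),rect(q[:,0]),rect(plane(c,q[:,0],130)[:,:2]))
    m=boxm(b["spin"])&ok&(P[...,2]>110)&~br
    if m.sum(): print(" spin",m.sum(),zs(P,m),P[m].mean(0)); q=m&(P[...,2]>130); print("  ",q.sum(),P[q].mean(0), np.argwhere(q).mean(0)[::-1])
    gr=(H[...,0]>50)&(H[...,0]<90)&(H[...,1]>80)&boxm(b["green"])&ok
    print(" green",gr.sum(),zs(P,gr),P[gr].mean(0)); q=gr&(P[...,2]>119); print("  top",q.sum(),rect(P[q][:,:2]),P[q].mean(0))
    m=ok&boxm((340,180,410,280) if n=="top" else (245,270,355,345))&(abs(P[...,2]-30)<4)
    print(" rack",m.sum(),rect(P[m][:,:2]))
a=cv2.resize(T["color"][175:245,265:345],(400,350),interpolation=2)
b=cv2.resize(S["color"][210:315,250:350],(400,420),interpolation=2)
d=cv2.resize(T["color"][170:260,90:220],(400,277),interpolation=2)
im=np.zeros((420+180,800,3),np.uint8);im[:350,:400]=a;im[:420,400:]=b;im[350:600,:400]=d[:250]
cv2.imwrite("pics/crop.png",im[...,::-1])
E
```

```text
top collar 231 [27.9 31.1 34.6] ((569.7217407226562, -86.53333282470703), 21.56841278076172) [569.5 -86.6  31.2]
 guard 2924 [128.7 131.7 134.7] ((499.6347961425781, 195.10122680664062), (66.19371032714844, 212.2837677001953), 13.756003379821777)
  hole 16 ((198.50003051757812, 227.5), (5.656853675842285, 5.656853675842285), 45.0) ((498.32147216796875, 102.89649200439453), (11.849611282348633, 11.650991439819336), 44.89170455932617)
  hole 70 ((153.558837890625, 224.73532104492188), (8.48874568939209, 33.22737503051758), 75.96376037597656) ((505.0289306640625, 196.41921997070312), (17.767629623413086, 68.86373901367188), 13.518729209899902)
 spin 67 [113.  136.  140.2] [569.3 210.3 131.8]
   47 [570.1 211.5 136.9] [146.1 193.3]
 green 153 [ 74.9 126.7 129.8] [ 489.9 -277.4  121. ]
  top 131 ((490.71923828125, -282.4602355957031), (9.551980972290039, 59.14215087890625), 8.642434120178223) [ 490.5 -281.3  127.1]
 rack 2567 ((490.5576477050781, -283.10235595703125), (199.91409301757812, 91.33255004882812), 7.788537502288818)
side collar 173 [26.1 30.3 33. ] ((570.453125, -88.93155670166
[... 233 characters left out ...]
29956054688, 104.78997039794922), (20.65062141418457, 15.312360763549805), 57.968563079833984)
  hole 37 ((195.21759033203125, 143.12693786621094), (19.075117111206055, 4.606820106506348), 30.25643539428711) ((504.0513610839844, 189.27725219726562), (16.056665420532227, 62.05203628540039), 12.221541404724121)
 spin 64 [113.  127.1 139. ] [566.3 204.5 126.5]
   24 [567.8 206.1 135.6] [212.6 130.7]
 green 817 [ 34.6  87.3 126.7] [ 488.9 -288.8   85.2]
  top 165 ((490.913330078125, -285.92938232421875), (11.985926628112793, 59.40414810180664), 6.873043060302734) [ 490.6 -287.   125. ]
 rack 1771 ((492.2754821777344, -285.4229736328125), (203.0028076171875, 91.84125518798828), 7.358087539672852)
```

View pics/crop.png

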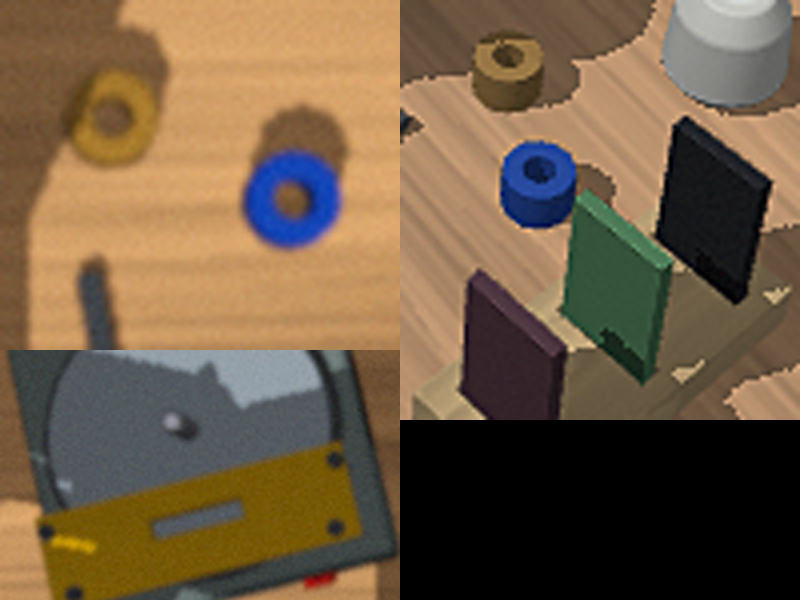

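Collar, slate, rack, guard and slot sizes match those given, and the two views agree within about 3 mm in y. The crop confirms the brass ring (110,115) as distinct from the blue one (292,198), the green slate in the middle slot, and the window slot (197,520). Next I pick the collar, closing along about 110° so the fingers stay clear of the blue ring, chisel and mallet.

```bash
cat >> h.py <<'E'
from scipy.spatial.transform import Rotation as Ro
def down(deg):   # tool pointing down, closing axis (tool y) at world angle deg
    a=np.radians(deg); y=np.array([np.cos(a),np.sin(a),0]); z=np.array([0,0,-1.])
    return Ro.from_matrix(np.c_[np.cross(y,z),y,z]).as_rotvec()
E
python3 - <<'E'
from h import *
from bench import arm
np.set_printoptions(precision=2,suppress=True)
T=dict(np.load("top0.npz"));P,ok=cloud(T)
u=np.array([np.cos(np.radians(7.7)),np.sin(np.radians(7.7))])
for nm,b in(("grey",(350,185,400,212)),("green",(350,218,405,240)),("purple",(355,255,412,275))):
    m=boxm(b)&ok&(abs(P[...,2]-127)<7); r=rect(P[m][:,:2]); print(nm,m.sum(),r,"along rack x",(np.array(r[0])-[490.6,-283.5])@u)
m=boxm((296,115,336,165))&ok&(P[...,2]>25);print("mallet",P[m].mean(0),P[m].min(0),P[m].max(0))
m=boxm((275,222,305,296))&ok&(P[...,2]>6);print("chisel",P[m].min(0),P[m].max(0))
best=[]
for a in(110,-70,103.5,-76.5): print(a,arm.ik([570,-87.7,100],down(a)),arm.ik([571.2,211.4,200],down(a)))
E
```

```text
grey 141 ((564.741455078125, -272.6785888671875), (9.863619804382324, 60.115447998046875), 7.655635356903076) along rack x 74.92285598336267
green 141 ((490.5666198730469, -282.4859924316406), (10.054781913757324, 59.185447692871094), 7.695632457733154) along rack x 0.10278386105483288
purple 150 ((416.2948913574219, -292.8288269042969), (10.184551239013672, 60.0507698059082), 7.816818714141846) along rack x -74.8850482491149
mallet [ 680.82 -147.95   88.43] [ 651.59 -188.53   25.24] [ 726.14 -114.11  183.83]
chisel [ 349.6  -121.28    6.  ] [514.37 -56.84  23.49]
110 [-0.35  0.41  1.63 -0.    1.1  -2.27] [ 0.17  0.38  1.41 -0.    1.35 -1.75]
-70 [-0.35  0.41  1.63  0.    1.1   0.88] [0.17 0.38 1.41 0.   1.35 1.39]
103.5 [-0.35  0.41  1.63  0.    1.1  -2.15] [ 0.17  0.38  1.41 -0.    1.35 -1.63]
-76.5 [-0.35  0.41  1.63  0.    1.1   0.99] [0.17 0.38 1.41 0.   1.35 1.51]
```

```bash
python3 - <<'E'
from h import *
from bench import arm
np.set_printoptions(precision=2,suppress=True)
arm.reach([570,-87.7,110],down(-70))
arm.servo_line([570,-87.7,4],vel=80)
print(arm.current_tool_pos(),arm.current_ft_force())
arm.clamp(grasp_force=25)
print("w",arm.current_width(),arm.current_grasp_force(),arm.current_ft_force(),arm.current_tool_pos())
arm.servo_line([570,-87.7,200],vel=120)
arm.reach([571.2,211.4,195],down(-76.5))
print("w",arm.current_width(),arm.current_tool_pos(),arm.current_ft_force(),arm.current_time())
for n in("top","side"):
    c=arm.read_camera(n); np.savez(f"{n}1.npz",**c); cv2.imwrite(f"pics/{n}1.png",c["color"][...,::-1])
t=cv2.resize(dict(np.load("top1.npz"))["color"][130:270,80:230],(400,373),interpolation=2)
s=cv2.resize(dict(np.load("side1.npz"))["color"][40:190,140:290],(400,400),interpolation=2)
im=np.zeros((400,800,3),np.uint8);im[:373,:400]=t;im[:,400:]=s;cv2.imwrite("pics/c1.png",im[...,::-1])
E
```

```text
[570.49 -87.86   4.59] [-0.11 -0.49 -0.27]
w 42.134717119338205 24.99994925223291 [ 0.94 -0.04 -0.67] [570.03 -87.75   3.98]
w 43.013187426844546 [571.5  210.38 194.89] [ 0.15 -0.04 -1.78] 8.0833
```

View pics/c1.png

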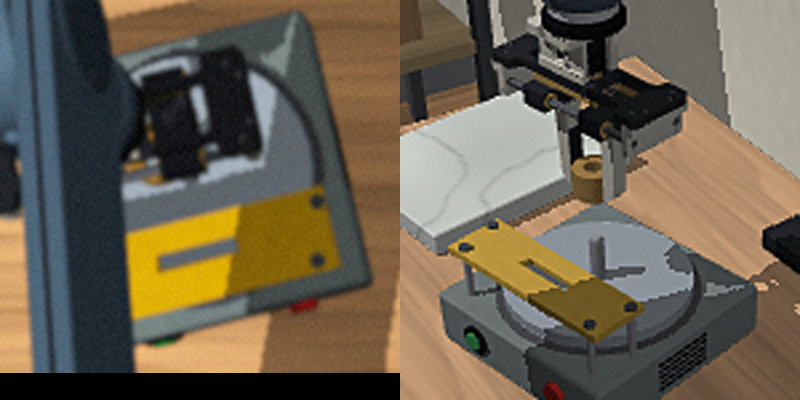

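The collar is held level, crop right (590,170), above the spindle (597,250). I'll compare collar and spindle in the same side view to cancel the calibration error.

```bash
python3 - <<'E'
from h import *
np.set_printoptions(precision=1,suppress=True)
c=dict(np.load("side1.npz"));H=hsv(c);P,ok=cloud(c)
m=(H[...,0]>10)&(H[...,0]<30)&(H[...,1]>110)&boxm((195,90,230,122))&ok
t=m&(P[...,2]>215); print("collar",m.sum(),np.percentile(P[m][:,2],[2,50,98]),t.sum(),P[t].mean(0),P[t].min(0),P[t].max(0))
for v in range(94,120,2):
    u=np.where(m[v])[0]
    if len(u): print(v,u.min(),u.max(),end=" | ")
print("\ncollar pred c",proj(c,[571.5,210.4,206]),"top",proj(c,[571.5,210.4,221]))
print("spindle pred top",proj(c,[571.2,211.4,138]),"mid",proj(c,[571.2,211.4,115]))
g=cv2.cvtColor(c["color"],cv2.COLOR_RGB2GRAY)
print(g[124:150:2,200:226])
E
python3 - <<'E'
import cv2
i=cv2.imread("pics/side1.png")[90:155,180:245];cv2.imwrite("pics/c2.png",cv2.resize(i,(585,585),interpolation=0))
E
```

```text
collar 220 [ -1.1 214.2 262.7] 107 [564.6 205.8 223.9] [550.2 150.1 215. ] [585.7 232.  293.1]
98 208 214 | 100 205 227 | 102 204 226 | 104 204 225 | 106 205 215 | 108 205 215 | 110 205 215 | 112 205 215 | 114 200 215 | 116 196 219 | 118 207 222 | 
collar pred c (np.float64(211.70210283425564), np.float64(107.12353451315754)) top (np.float64(211.40745292855814), np.float64(102.13618443653552))
spindle pred top (np.float64(212.69179171584818), np.float64(128.5510604788539)) mid (np.float64(213.10488471963106), np.float64(135.48456798677978))
[[109 108 123 128 140 148 148 148 147 147 146 147 145 147 145 146 144 145
  143 145 147 146 148 148 151 150]
 [146 145 143 145 146 144 144 144 145 144 145 144 145 145 143 143 146 145
  144 144 144 146 143 144 144 145]
 [145 144 144 144 144 144 144 144 144 144 146 143 136 138 141 124 152 146
  145 144 143 145 144 144 144 146]
 [144 145 144 144 144 144 143 143 145 146 132 103 112 106  83  67 105 151
  146 145 145 145 143 144 145 144]
 [145 145 143 144 145 144 144 146 146 146 151  92  89  79  68  62  82 155
  147 144 144 144 143 144 143 142]
 [143 14
[... 164 characters left out ...]
62  64 158
  146 146 145 144 144 145 145 144]
 [149 150 148 148 145 144 144 143 144 147 151 102  88  84  70  63  57 158
  148 145 144 146 146 145 145 147]
 [148 148 148 149 149 147 148 146 143 145 149 121  85  82  69  61  63 166
  158 156 157 157  72  74  77  76]
 [152 147 146 145 147 152 148 149 149 148 152 117  81  79  69  66  63  77
   85  81  81  82  82  83  78  76]
 [ 97 147 160 154 148 150 153 156 160 160 163  74  80  84  83  60  69  80
   74  77 157 157 154 153 152 148]
 [ 81  83  92 101 134 123  76  83  82  82  86  86  86  86  87  86  83  98
  137 156 149 147 145 145 146 145]
 [105 148 124  84  86  87  86  86  88  88  87  89  88  90  88  86  87  86
   86  82  82 118 156 150 146 146]]
```

View pics/c2.png

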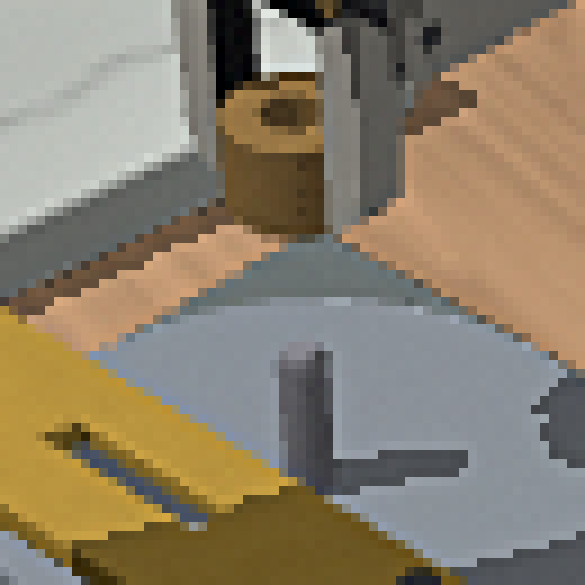

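Side-view residuals are about 0.1 px for the collar and about 0.6 px for the spindle, so they are aligned within about 1 mm, inside the taper's capture range. I'm lowering with a force check.

```bash
python3 - <<'E'
from h import *
from bench import arm
np.set_printoptions(precision=2,suppress=True)
x,y=571.6,211.2
arm.servo_line([x,y,146],vel=100)
f0=arm.current_ft_force(); print(f0)
z=146
while z>91.5:
    z-=3; arm.servo_line([x,y,z],vel=40)
    f=arm.current_ft_force()-f0
    if z>120 or abs(f).max()>3: print(z,f,arm.current_tool_pos())
    if f[2]>8 or abs(f[:2]).max()>12: break
print(z,arm.current_tool_pos(),arm.current_time())
E
```

```text
[-1.31 -0.89 -1.28]
143 [ 0.7   0.85 -0.39] [571.79 211.28 143.43]
140 [ 1.54  1.34 -0.12] [571.43 211.21 139.84]
137 [ 0.98  1.18 -0.69] [571.38 211.18 136.69]
134 [ 1.61  0.49 -0.23] [571.43 211.17 133.72]
131 [ 0.8   1.69 -0.78] [571.43 211.15 130.71]
128 [ 1.67  0.73 -1.16] [571.4  211.17 127.7 ]
125 [ 2.08  0.61 -0.23] [571.43 211.15 124.72]
122 [ 0.94  1.4  -0.81] [571.44 211.17 121.72]
89 [-4.02 -0.98 13.44] [572.12 211.31  91.49]
89 [572.12 211.31  91.49] 13.575
```

```bash
python3 - <<'E'
from h import *
from bench import arm
np.set_printoptions(precision=2,suppress=True)
arm.servo_line([571.6,211.2,91.8],vel=20)
arm.open_gripper(); arm.sleep(.2)
arm.servo_line([571.6,211.2,200],vel=150)
for a in(7.7,-172.3): print(a,arm.ik([490.8,-284,200],down(a)))
for a in(13.5,-166.5): print(a,arm.ik([505.3,195.5,250],down(a)))
arm.reach([490.8,-284,210],down(7.7))
np.savez("side2.npz",**(c:=arm.read_camera("side")));np.savez("top2.npz",**(d:=arm.read_camera("top")))
P,ok=cloud(d);m=boxm((120,165,180,225))&ok&(abs(P[...,2]-119)<5)
print("collar top",m.sum(),P[m].mean(0))
im=np.hstack([cv2.resize(c["color"][100:200,140:290],(400,267)),cv2.resize(c["color"][190:340,225:375],(400,400))[66:333]])
cv2.imwrite("pics/c3.png",im[...,::-1]);print(arm.current_width(),arm.current_tool_pos(),arm.current_time())
E
```

```text
7.7 [-0.72  0.3   1.52 -0.    1.32 -0.86]
-172.3 [-0.72  0.3   1.52 -0.    1.32  2.29]
13.5 [ 0.16  0.22  1.5  -0.    1.41 -0.07]
-166.5 [ 0.16  0.22  1.5  -0.    1.41  3.07]
collar top 277 [570.2  211.33 119.39]
93.10318730467606 [ 491.1  -283.39  209.91] 18.025
```

View pics/c3.png

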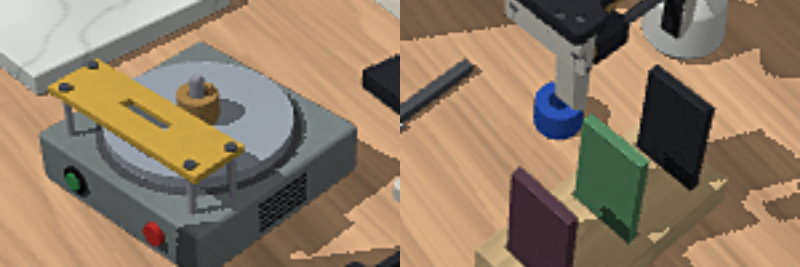

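Collar is flat on the disc around the spindle, crop left (197,100), with the centre matching within about 1 mm. The slates stand undisturbed. Next, the green slate.

```bash
python3 - <<'E'
from h import *
from bench import arm
np.set_printoptions(precision=2,suppress=True)
X=[491.2,-283]
arm.servo_line([*X,140],vel=120)
z=140;f0=arm.current_ft_force()
while z>86:
    z-=9; arm.servo_line([*X,z],vel=60)
    f=arm.current_ft_force()-f0
    if abs(f).max()>5: print("touch",z,f); break
print(arm.current_tool_pos(),arm.current_ft_force())
arm.clamp(grasp_force=35); arm.sleep(.1)
print("w",arm.current_width(),arm.current_grasp_force(),arm.current_ft_force())
arm.servo_line([*X,z+40],vel=60); print(arm.current_ft_force(),arm.current_width())
arm.servo_line([*X,250],vel=150)
arm.reach([505.7,195.9,250],down(13.5))
print(arm.current_tool_pos(),arm.current_width(),arm.current_ft_force(),arm.current_time())
for n in("top","side"): np.savez(f"{n}3.npz",**arm.read_camera(n))
c=dict(np.load("side3.npz"));d=dict(np.load("top3.npz"))
im=np.hstack([cv2.resize(c["color"][60:180,120:255],(450,400),interpolation=2),cv2.resize(d["color"][150:270,85:190],(350,400),interpolation=2)])
cv2.imwrite("pics/c4.png",im[...,::-1])
E
```

```text
[ 490.86 -282.72   85.42] [-0.76  0.51 -0.16]
w 10.008008292683723 34.999215602874756 [-0.36 -0.26 -0.03]
[ 0.13 -0.06 -2.62] 9.739421174415156
[506.13 194.98 249.91] 9.687893445772957 [-0.9   0.63 -2.06] 25.45
```

View pics/c4.png

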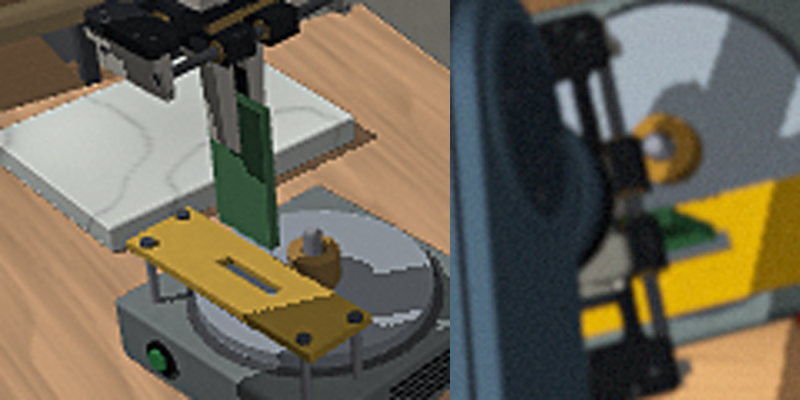

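The slate is held upright; its lower edge runs from about (217,218) to (275,248) in the crop, above the slot at (218,258)–(280,290). I'll lower to just above the plate and check the residuals against the slot.

```bash
python3 - <<'E'
from h import *
from bench import arm
np.set_printoptions(precision=2,suppress=True)
arm.servo_line([505.7,195.9,216],vel=80); arm.sleep(.2)
p=arm.current_tool_pos(); print(p)
c=arm.read_camera("side"); np.savez("side4.npz",**c)
H=hsv(c); m=((H[...,0]>45)&(H[...,0]<95)&(H[...,1]>70)&boxm((165,90,225,165))).astype(np.uint8)
q=max(cv2.findContours(m,0,1)[0],key=cv2.contourArea)[:,0]
a=np.radians(13.5);ux=np.array([np.cos(a),np.sin(a),0]);uy=np.array([-np.sin(a),np.cos(a),0])
b=np.array([p[0],p[1],p[2]-79.5])
for sx,sy in((-1,1),(-1,-1),(1,-1)): print(sx,sy,"pred bottom corner",np.array(proj(c,b+sx*5*ux+sy*30*uy)))
print("obs left/bottom/right",q[q[:,0].argmin()],q[q[:,1].argmax()],q[q[:,0].argmax()],"lowrow",q[:,1].max())
s=dict(np.load("side2.npz"));S=np.array([505.7,195.9,130.])
for sx,sy in((-1,1),(-1,-1),(1,-1),(1,1)): print(sx,sy,"pred mouth corner",np.array(proj(s,S+sx*8*ux+sy*33*uy)))
Hs=hsv(s); y=((Hs[...,0]>12)&(Hs[...,0]<30)&(Hs[...,1]>150)&boxm((150,110,240,175))).astype(np.uint8)
cs,hi=cv2.findContours(y,cv2.RETR_CCOMP,cv2.CHAIN_APPROX_NONE)
for k,w in enumerate(cs):
    if hi[0][k][3]>=0 and len(w)>20:
        w=w[:,0]; print("slot L,T,R,B",w[w[:,0].argmin()],w[w[:,1].argmin()],w[w[:,0].argmax()],w[w[:,1].argmax()],rect(w))
A=c["color"][95:170,160:230];B=s["color"][95:170,160:230]
im=np.hstack([cv2.resize(v,(400,429),interpolation=0) for v in(A,B)]);cv2.imwrite("pics/c5.png",im[...,::-1])
E
```

```text
[506.09 195.99 216.66]
-1 1 pred bottom corner [185.18 135.78]
-1 -1 pred bottom corner [200.69 145.22]
1 -1 pred bottom corner [203.52 143.51]
obs left/bottom/right [184 113] [200 144] [203 143] lowrow 144
-1 1 pred mouth corner [183.7  138.07]
-1 -1 pred mouth corner [200.7 148.5]
1 -1 pred mouth corner [205.21 145.75]
1 1 pred mouth corner [188.21 135.46]
slot L,T,R,B [186 140] [188 138] [203 147] [202 149] ((194.8433380126953, 143.44204711914062), (18.670970916748047, 4.061755657196045), 31.607501983642578)
```

View pics/c5.png

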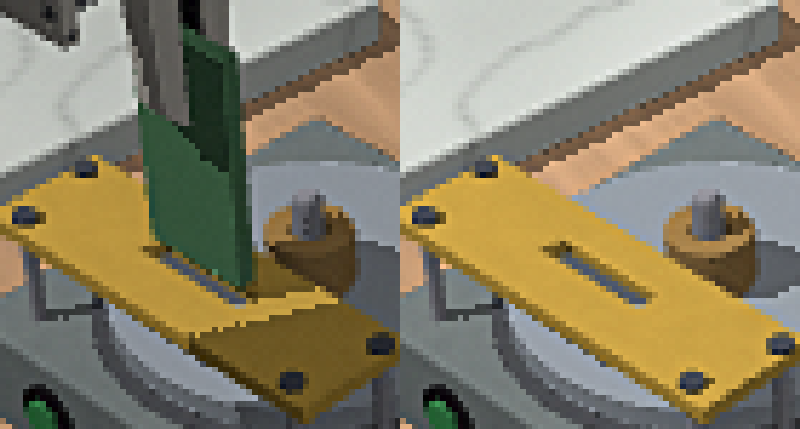

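Residuals are under 1 px for both the slate corners and the slot (the visible far chamfer explains the slot's downward offset). I'm inserting with force checks.

```bash
python3 - <<'E'
from h import *
from bench import arm
np.set_printoptions(precision=2,suppress=True)
x,y=505.7,195.9; z=214; f0=arm.current_ft_force(); print(f0)
while z>178:
    z-=2; arm.servo_line([x,y,z],vel=30)
    f=arm.current_ft_force()-f0
    if abs(f).max()>2.5 or z<181: print(z,f,arm.current_moment(),arm.current_tool_pos())
    if f[2]>8 or abs(f[:2]).max()>15: print("stop");break
print(arm.current_width(),arm.current_time())
E
```

```text
[-0.05  0.08 -2.39]
180 [ 0.2   0.42 -0.28] [0.01 0.08 0.03] [505.59 195.86 179.81]
178 [0.08 0.33 0.03] [0.04 0.06 0.04] [505.6  195.88 177.84]
9.823510352654996 30.9083
```

It entered without contact force. One last check before handing in.

```bash
python3 - <<'E'
from h import *
from bench import arm
arm.sleep(.3)
c=arm.read_camera("side")
H=hsv(c);P,ok=cloud(c);m=(H[...,0]>45)&(H[...,0]<95)&(H[...,1]>70)&boxm((165,70,225,165))&ok
print("slate top z",np.percentile(P[m][:,2],[2,98]),arm.current_grasp_force(),arm.current_ft_force())
cv2.imwrite("pics/c6.png",cv2.resize(c["color"][70:350,120:370],(625,600))[...,::-1])
E
```

```text
slate top z [129.17351175 267.83246963] 34.999154806137085 [ 0.02833803  0.3239324  -2.34372503]
```

View pics/c6.png

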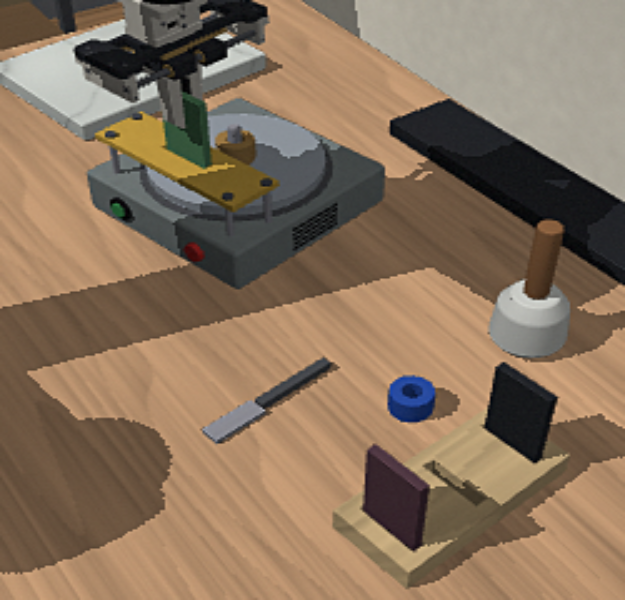

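The slate sits through the guard slot at (188,145), the collar is on the spindle at (236,143), and the other slates, mallet, chisel and blue ring are undisturbed.

```bash
python3 -c "
from bench import arm
print(arm.sign_off(),arm.current_time())"
```

```text
the job is handed in; nothing more can be done
the job is handed in; nothing more can be done
```

I handed the job in at about 31 s of the 69 s allowed: the brass collar is down on the disc around the spindle and released, and the green slate is held upright through the guard slot, its lower edge about 10 mm above the disc. The judging result was not shown.

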